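Let the marker out of its dispenser

ROBOT

A 7-joint arm with a two-finger parallel gripper is mounted at the origin on a cart in front of the work surface, level with it; the furniture and walls round the work are solid. World frame = base frame: x ahead of the robot, y to its left, z up, the work surface at z = 0. Lengths are in m, angles in rad, forces in N, time in s.
With the tool pointing down it reaches from about 0.4 to 0.9 m from the base axis. Payload 5.5 kg.
Tool frame: the origin (TCP) lies midway between the tips of the shut fingers; the grasp point (between the pads) lies 19 mm behind it (manip.grip_depth is the distance from the TCP to the grasp point, in m); z points along the fingers, y is the line along which they close (so a half turn about z gives the same grasp; the last joint's range is limited). The gripper opens to 92 mm and grips with 3 to 60 N. Pads are 19 mm wide; open, the fingers measure 130 mm over their backs; the gripper's body (75 mm by 190 mm) begins 47 mm behind the grasp point.
Start: joints at [-1.021, 0.501, -0.427, 1.55, 0.221, 1.138, -0.21], TCP at [0.184, 0.623, 0.227] pointing down, gripper open.
Joint ranges: [-2.88, 2.88], [-0.31, 2.03], [-1.54, 1.56], [0.2, 2.42], [-1.41, 4.55], [0.19, 2.02], [-2.57, 2.57]. Speed limits (rad/s): [2.57, 2.57, 3.14, 3.14, 3.14, 3.14, 3.14].

INTERFACE

Orientations are given as a unit quaternion [x, y, z, w].
In Python, from bench import manip, effector, viewer gives the robot as it stands. Calls block until the motion is done:
- manip.move_pose(position, orientation): joint-space move of the TCP to a pose.
- manip.servo_line(position, ori=None, vel=0.15): straight line of the TCP; ori=None keeps the orientation; vel is the mean speed in m/s.
- manip.movej(angles): joint-space move.
- effector.open_jaws() and effector.close(f_grip=None): open the fingers fully, or close them until they stop; f_grip is the grip in N (None keeps the last).
- manip.sleep(seconds).
- manip.solve_ik(position, orientation): joint angles nearest the present ones, or None.
- viewer.get_image(name): name is "scene" or "top"; returns the picture (420x560x3 uint8, red, green, blue); there is no depth.
- viewer.get_calibration(name): a dict with "vfov" (degrees; the focal length in pixels is half the picture's height over the tangent of half this angle, whatever the lens; pixels are square), "cx", "cy" (the principal point, pixels), "dist_coeffs" ([k1, k2, p1, p2, k3] as OpenCV has them; the pictures are not rectified), "eye" and "attitude" of the camera in the world. Camera axes: x right, y down, z forward; pixel columns grow to the right and rows downward; lengths in m; the calibration is good to about 2 mm. A picture is of the moment at which its call begins. get_calibration takes no time and is no camera call.
A pose or a line that the arm cannot do raises manip.PlanningError and nothing moves.
- manip.hand_in(): hands the job in; it is judged then, once.
Readings, each from a call of its own:
- manip.current_clock(): time.
- manip.current_q(): joint angles.
- manip.current_joint_velocities(): joint speeds.
- manip.current_tau(): joint torques, N m.
- manip.current_tool_pos(): TCP position.
- manip.current_tcp_rot(): TCP orientation.
- manip.current_force(): force on the tool from outside, world axes, zero at the start.
- manip.current_wrist_torque(): the same for the moment, N m.
- manip.current_finger_gap(): finger opening in m.
- manip.current_gripper_force(): force on a finger pad.
Only numpy, scipy, OpenCV 4.12 (cv2) and the standard library are available. Lean on these libraries where they do the work, as an engineer would, in place of code of your own. Each camera call takes 0.05 s, during which the arm holds its last target. There are 200 camera calls.

TASK

Two desk dispensers each keep one writing tool on a ramp behind a gate. On the one that holds the thick marker, press down the paddle at the back end of its rocking lever so that the gate at the other end lifts and the marker rolls down into the tray, then let the paddle go so that the gate drops shut again. Do not touch the marker itself, and leave the pencil, the pencil's dispenser and the loose things round about alone.

Things in the scene. Friction and masses are not known exactly. Their poses are not given: they have to be found in the camera images.
- dispenser_a: the marker's wooden dispenser, fixed, 245 (x) x 160 (y) x 88 mm; origin under its middle, desk height. Tray at its -x end (x -107 to -50, floor 8 to 12 high, lip 24), ramp rising from it to +x at 22 degrees, side walls 56 high, lever pivot at x 45, z 80 between posts 88 high, gate prongs at x -22, y +-38, paddle at the +x end. Left or right; tray end towards the robot within 0.55 rad
- dispenser_b: the pencil's dispenser, same shape, sizes and origin as dispenser_a; leave alone
- dispenser_a_lever (a joint): marker dispenser: lever angle, rad. 0 = rest (paddle up, gate down, held by a spring); grows as the paddle is pressed, stop at 0.4. The paddle sinks about 70 mm per rad; it takes about 2 N to start, 4 N at the stop; let go, it springs back to 0. From about 0.25 the gate clears the marker, which rolls into the tray in about half a second
- dispenser_b_lever (a joint): pencil dispenser: lever angle, rad. 0 = rest (paddle up, gate down, held by a spring); grows as the paddle is pressed, stop at 0.4. The paddle sinks about 70 mm per rad; it takes about 2 N to start, 4 N at the stop; let go, it springs back to 0. Leave it at rest
- dispenser_a_paddle (a point): centre of the top face of the marker dispenser's paddle: a ribbed plate 30 (x) x 36 (y) x 6 mm, top 84 mm above the desk at rest, 115 mm to +x of the dispenser's origin, open air beneath. Axes parallel to the dispenser's at rest. At the stop it is 27 mm lower and about 4 mm nearer the pivot
- dispenser_b_paddle (a point): centre of the top face of the pencil dispenser's paddle: a ribbed plate 30 (x) x 36 (y) x 6 mm, top 84 mm above the desk at rest, 115 mm to +x of the dispenser's origin, open air beneath. Axes parallel to the dispenser's at rest. At the stop it is 27 mm lower and about 4 mm nearer the pivot; not to be pressed
- marker: round felt-tip marker, white barrel and black cap, 135 long, 16 thick; origin in its middle, on its axis (own y along it, x and z turn as it rolls). Lies across the ramp, along the dispenser's y, behind the prongs: its middle 32 mm above the desk and 12 mm to -x of the dispenser's origin. Once in the tray it settles against the lip, its middle about 18 mm above the desk
- pencil: yellow pencil, 136 long, 7 thick, on the ramp of dispenser_b; to be left alone
- binder_clip: black binder clip, 25 x 32 x 41 high, loose on the desk in front of the marker dispenser's tray; origin under its centre; to be left alone
- stamp: hand stamp with a red knob, 24 x 48 x 69 high, standing loose about 95 mm behind the paddle of the pencil's dispenser; origin under its centre; to be left alone
- eraser: eraser, 21 x 46 x 12 high, loose at the left of the work; origin under its centre; to be left alone
There are look-alikes about, which are no part of the job. There is more than one size of the marker; the one meant has the size given above.

How it is judged:
By the outcome, as a careful person would: the job done as asked, in the order asked, and still so for the second after the job is handed in, with the robot touching nothing.
It also fails if it takes over 32 s, if anything falls off the work surface, if the arm or the gripper's body presses on something with over 40 N, if the wrist force passes 120 N, or if a joint passes its speed limit or range.

## Working session

There is one attempt and no reset: what is moved stays moved. The work goes in short steps, each a Python script; the robot and the scene stay as the last script left them, time stands still between calls to the robot, and variables do not carry over. Pictures are saved under pics/ and viewed, at most 10 in all, crops included, and the job is handed in when it is done.

```bash
mkdir -p pics
python3 - <<'E'
from bench import manip, effector, viewer
import cv2
for n in("scene","top"):
    cv2.imwrite(f"pics/{n}0.png",cv2.cvtColor(viewer.get_image(n),cv2.COLOR_RGB2BGR)); print(viewer.get_calibration(n))
print(manip.current_clock(),manip.current_tcp_rot())
E
```

```text
{'vfov': 55.92805836917249, 'cx': 273.3372748465749, 'cy': 215.26984731596042, 'dist_coeffs': array([-0.00894673,  0.        ,  0.        ,  0.        ,  0.        ]), 'eye': array([-0.15455141, -0.64870149,  0.55523754]), 'attitude': array([ 0.78435693, -0.29671568,  0.19889266, -0.50713482])}
{'vfov': 56.564463763249464, 'cx': 282.34205040516497, 'cy': 204.6289262283203, 'dist_coeffs': array([-0.00966673,  0.        ,  0.        ,  0.        ,  0.        ]), 'eye': array([0.44045649, 0.15675694, 1.16403343]), 'attitude': array([ 0.71522783, -0.6964635 ,  0.04862632, -0.03198795])}
0.1 [ 1.42853341e-01  9.89743518e-01 -8.16649531e-04 -1.57432659e-04]
```

View pics/scene0.png

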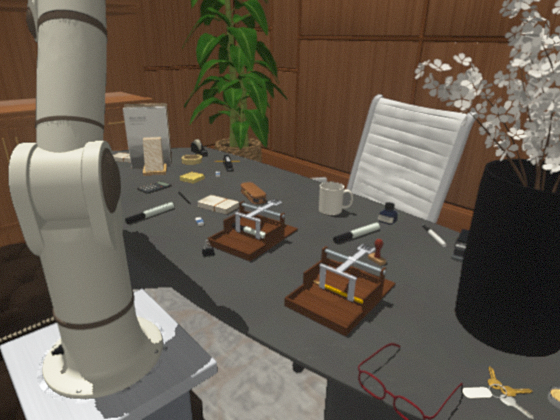

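View pics/top0.png

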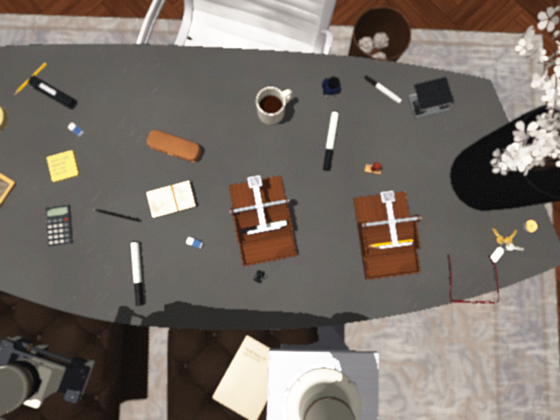

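The top view shows the left dispenser (264,220) with a white marker behind the prongs and the right one (388,235) with the yellow pencil. Look-alike markers lie at (330,140), (137,272), (52,92) and (383,89), all loose on the desk. I choose the left dispenser, with its paddle at about (254,182), and check it in a crop.

Run:
```python
import cv2
a=cv2.imread("pics/top0.png")[160:280,205:325]
b=cv2.imread("pics/scene0.png")[185:265,195:305]
a=cv2.resize(a,(600,600),interpolation=cv2.INTER_CUBIC)
cv2.imwrite("pics/c0.png",a)
```

```text
(no output)
```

View pics/c0.png

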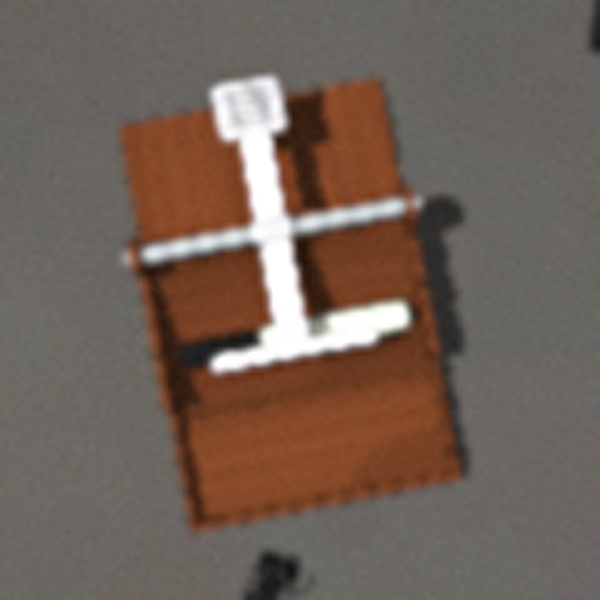

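```bash
cat > h.py <<'E'
from bench import manip, effector, viewer
import numpy as np, cv2
from scipy.spatial.transform import Rotation as R
def ray(n,uv,z):
    c=viewer.get_calibration(n); f=210/np.tan(np.radians(c["vfov"]/2))
    K=np.array([[f,0,c["cx"]],[0,f,c["cy"]],[0,0,1]])
    p=cv2.undistortPoints(np.array([[uv]],float),K,c["dist_coeffs"])[0,0]
    d=R.from_quat(c["attitude"]).apply([*p,1]); return c["eye"]+d*(z-c["eye"][2])/d[2]
def pix(n,P):
    c=viewer.get_calibration(n); f=210/np.tan(np.radians(c["vfov"]/2))
    K=np.array([[f,0,c["cx"]],[0,f,c["cy"]],[0,0,1]])
    r=R.from_quat(c["attitude"]).inv()
    return cv2.projectPoints(np.array(P,float).reshape(-1,3),r.as_rotvec(),-r.apply(c["eye"]),K,c["dist_coeffs"])[0][:,0]
E
python3 - <<'E'
from h import *
t=lambda x,y,z: ray("top",(205+x/5-.4,160+y/5-.4),z)
p=t(249,107,.084); l,r=t(133,258,.082),t(415,202,.082); f1,f2=t(195,525,.024),t(462,478,.024)
print(p,l,r,f1,f2)
for a,b in((l,r),(f1,f2)): d=a-b; print(np.arctan2(-d[0],d[1]), np.linalg.norm(d))
m=(l+r)/2; d=p-m; y=np.arctan2(d[1],d[0]); print("lever yaw",y,np.linalg.norm(d))
ux=np.array([np.cos(y),np.sin(y),0]); fm=(f1+f2)/2
print("paddle from rod",m+.07*ux,"from front",fm+.2375*ux)
print("paddle in scene", pix("scene",[p]))
q=[-np.sin(y/2),np.cos(y/2),0,0]
print(manip.solve_ik([p[0],p[1],.16],q),manip.solve_ik([p[0],p[1],.055],q))
a=cv2.imread("pics/scene0.png"); u,v=pix("scene",[p])[0]; cv2.circle(a,(int(u),int(v)),1,(0,0,255),-1)
cv2.imwrite("pics/c1.png",cv2.resize(a[185:265,195:305],None,fx=6,fy=6,interpolation=cv2.INTER_CUBIC))
E
```

```text
[0.62893719 0.21278517 0.084     ] [0.54243298 0.27437399 0.082     ] [0.57820899 0.11844425 0.082     ] [0.39428575 0.23887454 0.024     ] [0.42500908 0.08529708 0.024     ]
0.22553336386335768 0.15998127415461788
0.19744458677991375 0.15662042844779583
lever yaw 0.2342790940966455 0.07057165382515723
paddle from rod [0.62840872 0.21265905 0.082     ] from front [0.64065938 0.21721949 0.024     ]
paddle in scene [[274.45793513 201.78875219]]
[-0.13926502  0.57691724 -0.3235208   1.57373933  0.2043682   1.0244011
  1.28456278] [-0.13888544  0.70664765 -0.32461456  1.62884497  0.27875282  0.85201881
  1.22936058]
```

View pics/c1.png

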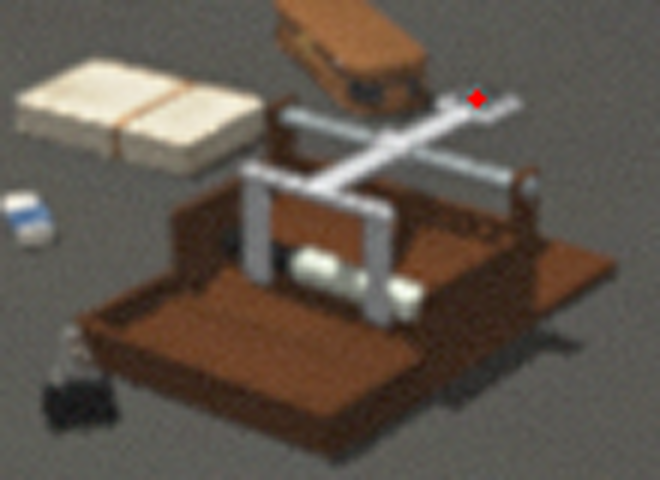

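The crop confirms the marker (white barrel, black cap) behind this dispenser's prongs, and the projected paddle point falls on the paddle. Next I move above it with shut fingers.

Run:
```python
from h import *
y=.226; q=[-np.sin(y/2),np.cos(y/2),0,0]; p=(.629,.213)
effector.close(f_grip=20)
manip.move_pose([*p,.19],q)
manip.servo_line([*p,.10],vel=.1)
print(manip.current_clock(),manip.current_tool_pos(),manip.current_force(),manip.current_finger_gap())
a=viewer.get_image("scene")[...,::-1]; b=viewer.get_image("top")[...,::-1]
c=cv2.resize(a[165:265,205:305],(400,400),interpolation=3); d=cv2.resize(b[150:250,210:310],(400,400),interpolation=3)
cv2.imwrite("pics/c2.png",np.hstack([c,d]))
```

```text
4.7667 [0.62962637 0.21330293 0.10080137] [-0.93794426 -0.60005519  0.95548813] 0.0002575572254241397
```

View pics/c2.png

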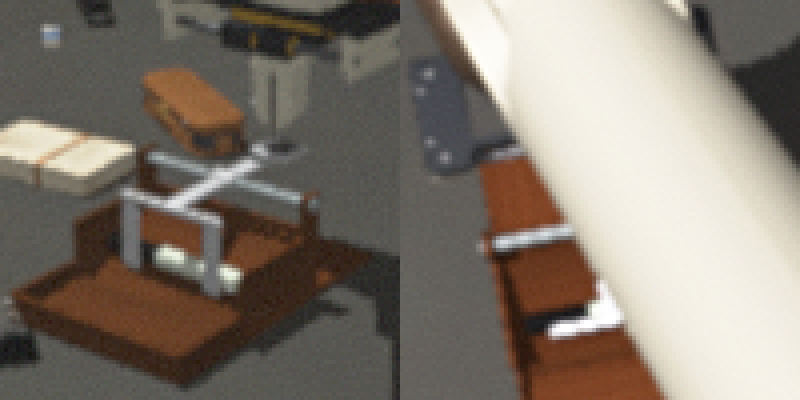

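The shut fingers (left panel, 280,100) are straight above the paddle with their shadow on it. I press now.

Run:
```python
from h import *
p=(.629,.213)
for z in (.085,.074,.062):
    manip.servo_line([*p,z],vel=.05); print(manip.current_tool_pos(),manip.current_force())
manip.sleep(.3)
b=viewer.get_image("scene")[...,::-1]
manip.sleep(.8); print(manip.current_clock(),manip.current_force())
a=viewer.get_image("scene")[...,::-1]
f=lambda a:cv2.resize(a[165:265,205:305],(400,400),interpolation=3)
cv2.imwrite("pics/c3.png",np.hstack([f(b),f(a)]))
```

```text
[0.62857352 0.21286646 0.08440158] [ 0.05074803 -0.30696402 -0.37268089]
[0.62946043 0.21329141 0.07413953] [ 1.21020969 -0.5138073   3.29815788]
[0.62867367 0.213086   0.0619791 ] [-0.85583817 -0.11998571  4.29956043]
7.225 [-1.40933584e+00  8.69888966e-04  5.32455434e+00]
```

View pics/c3.png

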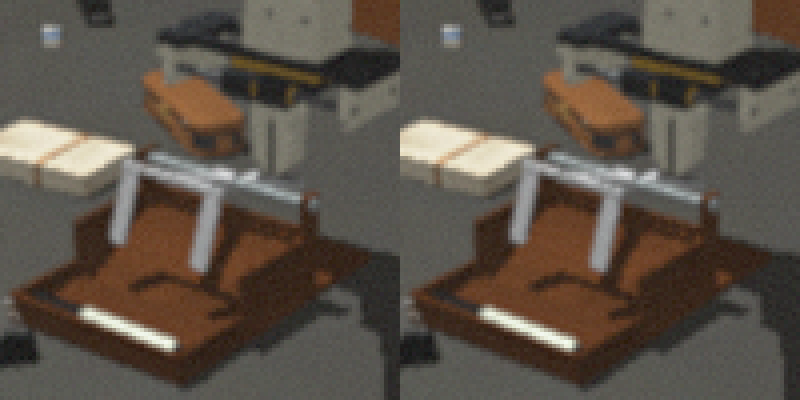

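The gate is up and the marker lies in the tray against the lip (about 130,325). I let go of the paddle by going straight up.

Run:
```python
from h import *
manip.servo_line([.629,.213,.09],vel=.06); manip.servo_line([.629,.213,.20],vel=.12)
manip.sleep(.7); print(manip.current_clock(),manip.current_force(),manip.current_tool_pos())
a=viewer.get_image("scene")[...,::-1]
cv2.imwrite("pics/c4.png",cv2.resize(a[145:325,190:430],(800,600),interpolation=3))
```

```text
9.6583 [-0.43133883  0.52071391  0.21694109] [0.62901735 0.213038   0.20004834]
```

View pics/c4.png

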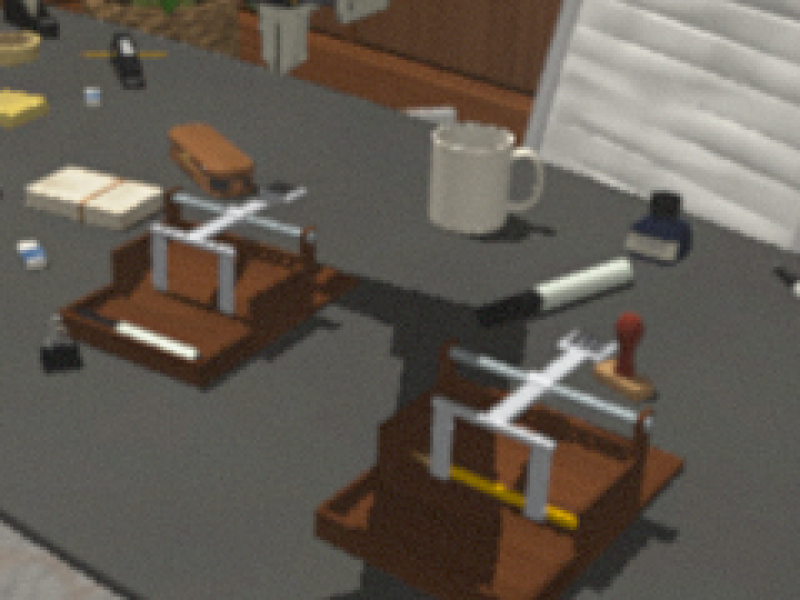

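The gate is shut again, the marker is in the tray (140,335), and the pencil (510,495), stamp, clip and eraser have not moved. I hand in.

```bash
python3 -c "
from bench import manip
print(manip.hand_in())"
```

```text
the job is handed in; nothing more can be done
None
```

The job is handed in at about 10 s: the marker rolled into the tray, the gate is shut again, and the last picture shows the pencil, its dispenser and the loose things undisturbed.

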